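# Flash-cure the joint of a nail sample board

## Task

Take the pink curing pen with the orange shield out of its stand and, holding it upright, guide its tip slowly (about 2 cm a second) and steadily along the dark joint between the pink and white halves of the sample board, from the end with the green dot to the other end, keeping the tip about 1 cm above the joint without touching the board. Then put the pen back in the same stand, lowering it until its shield rests on the rim before you let go. Leave the white pen with the blue shield where it is.

Things in the scene. Friction and masses are not known exactly. Their poses are not given: they have to be found in the camera images.
- lamp: The curing pen, loose, about 80 g: steel nose 12 mm in diameter and 45 mm long (its last 12 mm taper to a 6 mm tip), then an orange shield disc 44 mm in diameter and 4 mm thick (45 to 49 mm from the tip), then a pink round body 22 mm in diameter from 49 to 125 mm from the tip. Its origin is the tip of the nose, its z axis runs up along the pen. At the start it stands upright in its stand, tip down, the shield resting on the rim (tip 25 mm above the table, top 150 mm).
- lamp_grip (a point): Point on the curing pen's axis, 88 mm above its tip, about the middle of its pink part; take it here from above, with any yaw.
- stand_mouth (a point): Centre of the mouth of the curing pen's stand, a fixed upright black tube 60 mm in outer diameter and 70 mm high with a round hole 28 mm in diameter all the way down; the point lies on the hole's axis at the rim, 70 mm above the table. The pen is fully home when its tip is 45 mm below this point. The white pen has a stand of the same kind; the two change places from start to start.
- seam_start (a point): The end of the joint that is marked by a bright green dot 20 mm in diameter, on the top face of the sample board, 20 mm above the table. The board (150 by 190 mm, fixed, in a black jig, any yaw) is made of a pink and a white half with small coloured sample nails on the outer sides, at most 2 mm proud; the joint is a straight dark line 3 mm wide and 160 mm long between the halves, flush with their tops. The point's y axis points along the joint to its other end, z up.
- board: The sample board in its jig; origin at the centre of its underside on the table, 20 mm below the middle of the joint; its y axis runs along the joint from the green dot to the other end.
- seam_end (a point): The other, unmarked end of the same joint, 160 mm from the green dot, 20 mm above the table, same axes.
- drill_grip (a point): The bystander: a white pen with a dark blue shield, same shape and size as the curing pen, loose in its own black stand; this point is on its axis 88 mm above its tip. Leave it alone.
Things that resemble listed ones, but are neither listed nor needed, are in the scene too. Leave any turquoise look-alike of the lamp alone.

How it is judged:
On the way, in this order (a step that is already met when the one before it is completed fails the run):
1. lamp upright, its tip within 12 mm of the joint line sideways and 0 to 25 mm above it, at the green-dot end (within 15 mm of it along the joint) for 0.3 s (y of lamp in the frame of seam_start between -0.015 and 0.015 m and x of lamp in the frame of seam_start between -0.012 and 0.012 m and z of lamp in the frame of seam_start between -0.001 and 0.025 m and angle between lamp's own z axis and vertical below 0.3 rad), for 0.3 s.
2. lamp upright, its tip within 12 mm of the joint line sideways and 0 to 25 mm above it, staying 0.4 s or longer in the first quarter of the way (32 mm long; so below about 80 mm/s) (y of lamp in the frame of seam_start between 0.0155 and 0.0475 m and x of lamp in the frame of seam_start between -0.012 and 0.012 m and z of lamp in the frame of seam_start between -0.001 and 0.025 m and angle between lamp's own z axis and vertical below 0.3 rad), for 0.4 s.
3. lamp upright, its tip within 12 mm of the joint line sideways and 0 to 25 mm above it, staying 0.4 s or longer in the second quarter of the way (32 mm long; so below about 80 mm/s) (y of lamp in the frame of seam_start between 0.048 and 0.08 m and x of lamp in the frame of seam_start between -0.012 and 0.012 m and z of lamp in the frame of seam_start between -0.001 and 0.025 m and angle between lamp's own z axis and vertical below 0.3 rad), for 0.4 s.
4. lamp upright, its tip within 12 mm of the joint line sideways and 0 to 25 mm above it, staying 0.4 s or longer in the third quarter of the way (32 mm long; so below about 80 mm/s) (y of lamp in the frame of seam_start between 0.0805 and 0.1125 m and x of lamp in the frame of seam_start between -0.012 and 0.012 m and z of lamp in the frame of seam_start between -0.001 and 0.025 m and angle between lamp's own z axis and vertical below 0.3 rad), for 0.4 s.
5. lamp upright, its tip within 12 mm of the joint line sideways and 0 to 25 mm above it, staying 0.4 s or longer in the fourth quarter of the way (32 mm long; so below about 80 mm/s) (y of lamp in the frame of seam_start between 0.113 and 0.145 m and x of lamp in the frame of seam_start between -0.012 and 0.012 m and z of lamp in the frame of seam_start between -0.001 and 0.025 m and angle between lamp's own z axis and vertical below 0.3 rad), for 0.4 s.
6. lamp upright, its tip within 12 mm of the joint line sideways and 0 to 25 mm above it, at the far end (within 15 mm of it along the joint) for 0.3 s (y of lamp in the frame of seam_start between 0.1455 and 0.175 m and x of lamp in the frame of seam_start between -0.012 and 0.012 m and z of lamp in the frame of seam_start between -0.001 and 0.025 m and angle between lamp's own z axis and vertical below 0.3 rad), for 0.3 s.
7. lamp lowered into its stand, within 12 mm of fully home, while still held (horizontal distance between lamp and stand_mouth below 0.014 m and z of lamp in the frame of stand_mouth between -0.05 and -0.033 m and contact force between the fingers and lamp above 0.5 N), for 0.05 s.
At the end, for the whole second after the job is handed in: The curing pen is back in its own stand, released and at rest: its tip within 14 mm of the hole's axis and 40 to 50 mm below the rim (shield on the rim), the pen within 10 degrees of upright (horizontal distance between lamp and stand_mouth below 0.014 m and z of lamp in the frame of stand_mouth between -0.05 and -0.04 m and angle between lamp's own z axis and vertical below 0.17 rad); the robot touches nothing.
It fails at once if the curing pen presses on the board (more than 2 N) (contact force between lamp and board above 2 N).
It fails at once if the white pen is moved by more than 15 mm (distance of drill_grip from where it was at the start of the episode above 0.015 m).
It also fails if it takes over 64 s, if anything falls off the work surface, if the arm or the gripper's body presses on something with over 40 N, if the wrist force passes 120 N, or if a joint passes its speed limit or range.

## Robot

A 6-joint arm with a two-finger parallel gripper is mounted at the origin on the work surface. World frame = base frame: x ahead of the robot, y to its left, z up, the work surface at z = 0. Lengths are in m, angles in rad, forces in N, time in s.
With the tool pointing down it reaches from about 0.35 to 0.925 m from the base axis. Payload 6.4 kg.
Tool frame: the origin (TCP) lies on the centre line of the jaws, within the pads' length; the fingertips stand 17 mm ahead of it and the grasp point (between the pads) lies 2 mm behind it (env.finger_overhang is the z of the fingertips in the tool frame, in m); z points along the fingers, y is the line along which they close (so a half turn about z gives the same grasp; the last joint's range is limited). The gripper opens to 85 mm and grips with 20 to 120 N. Pads are 22 mm wide; open, the fingers measure 114 mm over their backs; the gripper's body (76 mm by 85 mm) begins 54 mm behind the grasp point. The pads swing forward as they close: fully open they stand 13 mm farther back than shut.
Start: joints at [1.017, 0.245, 1.558, -0, 1.339, -0.174], TCP at [0.241, 0.604, 0.217] pointing down, gripper open.
Joint ranges: [-3.13, 3.13], [-1.02, 2.26], [0.13, 2.54], [-0.95, 4.09], [0.21, 2.88], [-2.74, 2.74]. Speed limits (rad/s): [2.57, 2.57, 3.14, 3.14, 3.14, 3.14].

## Interface

Orientations are given as [roll, pitch, yaw] about the fixed x, y, z axes, in that order (R = Rz(yaw) Ry(pitch) Rx(roll)).
In Python, from station import env, eyes gives the robot as it stands. The module is installed in compiled form; this text tells all that it offers.
- The arm moves only by the tool jog_arm, never from a script. Its argument "series" is one flat list of numbers, 4 for each row, row after row: the shift along the tool's x, y, z in m, then the turn about the tool's z in degrees. A call has 1 to 20 rows; each row shifts and turns the commanded pose from where the row before left it, along the tool's axes as they then stand; what a row does not reach is not made up. A row lasts 1/8 s, in which the tool goes at most 62.5 mm and 10.7 degrees, less where a joint would pass 70% of its speed; a pose out of reach is approached as far as the arm can. A call with a gripper value outside its range is refused whole. "fingers" is the opening in per cent of the stroke, from 0 (shut) to 100 (fully open), set as the call begins (left out, the last holds). The fingers move at their own pace and stop on an object; "force" is the grip in N (left out, the last holds). Time passes only in rows, so rows that do not move let the fingers close. It gives the time, the measured TCP pose, the force, the opening and the grip force at its end, in the units of the state.
- env.state(): the state, without advancing time (a new reading comes with each control period).
- eyes.snapshot(name): name is "scene" or "side" or "wrist"; returns a dict with "image" (420x560x3 uint8, blue, green, red), "range_z" (420x560 float32, m along the optical axis (not along the pixel's ray), 0 where there is no reading), "intrinsics" (3x3 intrinsics, pixels), "world_to_cam" (4x4, takes a point from world to camera coordinates); the wrist camera has in their place "tool_from_camera" (4x4, takes a point from camera to tool coordinates, whose origin is the TCP and whose axes are the flange's). Camera axes: x right, y down, z forward; pixel columns grow to the right and rows downward; lengths in m; the calibration is good to about 2 mm. A picture is of the moment at which its call begins: read the wrist's pose just before it.
- env.finish_job(): hands the job in; it is judged then, once.
The state is a dict: "time_s": time; "joint_pos": joint angles; "qd": joint speeds; "joint_efforts": joint torques, N m; "tool_pos": TCP position; "ee_rot": TCP orientation; "contact_force": force on the tool from outside, world axes, zero at the start; "wrist_torque": the same for the moment, N m; "gripper_width": finger opening in m; "gripper_force": force on a finger pad.
Only numpy, scipy, OpenCV 4.12 (cv2) and the standard library are available. Lean on these libraries where they do the work, as an engineer would, in place of code of your own. Each camera call takes 0.05 s, during which the arm holds its last target. There are 200 camera calls.

## Working session

There is one attempt and no reset: what is moved stays moved. The work goes in short steps, Python scripts to look and compute and a tool call to move; the robot and the scene stay as the last step left them, time stands still between calls to the robot, and variables do not carry over. Pictures are saved under pics/ and viewed, at most 10 in all, crops included, and the job is handed in when it is done.

Besides the shell and the picture viewer there is one more tool, called after "Request:" as a command line: name --argument value ..., lists and objects as JSON in quotes. jog_arm: Moves the arm, as the interface text tells. Its arguments: {"type":"object","properties":{"series":{"type":"array"},"fingers":{"type":"number"},"force":{"type":"number"}},"required":["series"]}

```bash
mkdir -p pics; python3 - <<'E'
from station import env, eyes
import cv2,numpy as np
s=env.state();print(s['tool_pos'],s['ee_rot'],s['time_s'],s['gripper_width'])
a=eyes.snapshot('scene');b=eyes.snapshot('side')
np.savez('v0.npz',**{k+n:v[k] for n,v in(('a',a),('b',b)) for k in v})
cv2.imwrite('pics/a.png',a['image']);cv2.imwrite('pics/b.png',b['image'])
E
```

```text
[0.24064298 0.60315783 0.21546381] [-3.13963157e+00 -3.45876336e-04  2.76181241e+00] 0.0 0.0850336649677729
```

View pics/a.png

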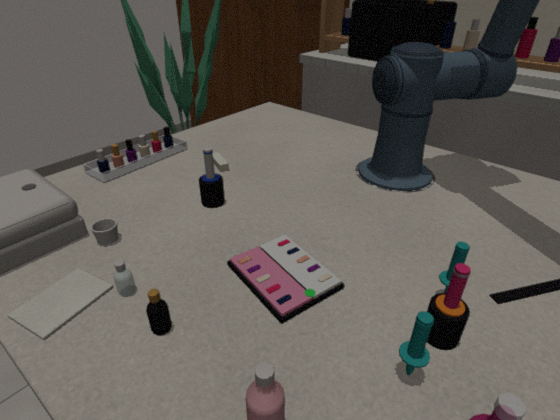

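View pics/b.png

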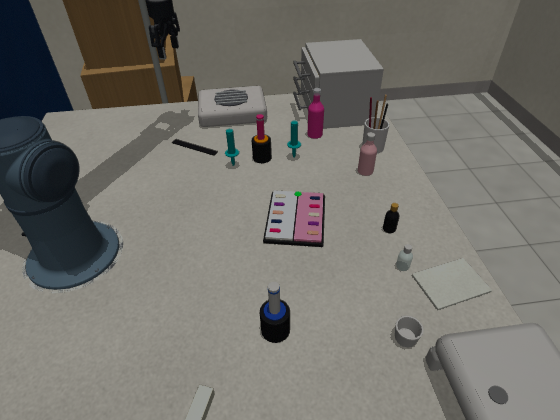

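The scene view shows the pink pen at (455,290) between two turquoise look-alikes, and the green dot at (310,293) with the joint running up-left from it. In the side view the pen is at (261,135), the dot at (298,193) and the joint's far end at about (295,240).

```bash
cat > h.py <<'E'
import numpy as np,cv2
D=np.load('v0.npz')
def cam(n): return D['image'+n],D['intrinsics'+n],D['world_to_cam'+n],D['range_z'+n]
def ray(n,p):
    _,K,T,_=cam(n);d=T[:3,:3].T@np.linalg.solve(K,[p[0],p[1],1.]);return -T[:3,:3].T@T[:3,3],d
def plane(n,p,z): o,d=ray(n,p);return o+d*(z-o[2])/d[2]
def tri(pa,pb):
    A=np.zeros((3,3));b=np.zeros(3);R=[ray('a',pa),ray('b',pb)]
    for o,d in R:
        d=d/np.linalg.norm(d);P=np.eye(3)-np.outer(d,d);A+=P;b+=P@o
    x=np.linalg.solve(A,b);return x,[np.linalg.norm(np.cross(x-o,d/np.linalg.norm(d))) for o,d in R]
def blob(n,lo,hi,box):
    h=cv2.cvtColor(cam(n)[0],cv2.COLOR_BGR2HSV);m=cv2.inRange(h,np.array(lo),np.array(hi));k=np.zeros_like(m);x0,y0,x1,y1=box;k[y0:y1,x0:x1]=1
    c,l,s,cc=cv2.connectedComponentsWithStats(m*k);i=1+np.argmax(s[1:,4]);return cc[i],s[i],l==i
E
python3 - <<'E'
from h import *
C={'green':((50,120,80),(75,255,255),(290,270,330,310),(280,180,315,205),),
'pink':((155,120,60),(178,255,255),(435,255,480,315),(250,105,275,150)),
'orange':((5,150,60),(22,255,255),(425,285,480,330),(245,125,280,160)),
'blue':((105,150,60),(125,255,255),(195,165,230,205),(255,290,295,325)),
'turqN':((82,100,40),(98,255,255),(395,305,435,380),(285,115,305,165)),
'turqF':((82,100,40),(98,255,255),(438,240,470,290),(220,120,242,170))}
for k,(lo,hi,ba,bb) in C.items():
    for n,b in(('a',ba),('b',bb)):
        c,s,_=blob(n,lo,hi,b);print(k,n,c.round(1),s)
        if n=='a':pa=c
    print('  tri',tri(pa,c)[0].round(4),np.round(tri(pa,c)[1],4), 'planes' ,[plane(n,p,z).round(4)[:2] for n,p in(('a',pa),('b',c)) for z in [{'green':.02,'pink':.112,'orange':.074}.get(k,.074)]])
# white/pink upper-face boundary: dark joint in crops
for n,b in(('a',(220,225,350,325)),('b',(255,180,335,255))):
    x0,y0,x1,y1=b;cv2.imwrite(f'pics/c{n}.png',cv2.resize(cam(n)[0][y0:y1,x0:x1],None,fx=5,fy=5,interpolation=cv2.INTER_CUBIC))
E
python3 -c "
import cv2,numpy as np
a=cv2.imread('pics/ca.png');b=cv2.imread('pics/cb.png')
a=cv2.resize(a,None,fx=.6,fy=.6);b=cv2.resize(b,None,fx=.9,fy=.75*1.2)
o=np.zeros((max(a.shape[0],b.shape[0]),a.shape[1]+b.shape[1],3),'uint8');o[:a.shape[0],:a.shape[1]]=a;o[:b.shape[0],a.shape[1]:]=b;print(o.shape,a.shape)
cv2.imwrite('pics/c.png',o)"
```

```text
green a [309.6 292.5] [305 289  10   8  60]
green b [297.4 193.4] [294 191   8   5  26]
  tri [0.5785 0.1177 0.0217] [0.0006 0.0006] planes [array([0.5777, 0.1165]), array([0.5785, 0.1202])]
pink a [454.9 291.7] [444 275  23  34 433]
pink b [260.1 129.3] [257 120   7  20 126]
  tri [0.5003 0.3308 0.1037] [0.0012 0.0012] planes [array([0.5118, 0.3317]), array([0.4987, 0.319 ])]
orange a [449.2 306.7] [435 294  30  23 329]
orange b [260.8 139. ] [254 135  14   8  72]
  tri [0.5003 0.3299 0.0705] [0.0009 0.0009] planes [array([0.5054, 0.3302]), array([0.4994, 0.3258])]
blue a [210.3 178.3] [202 175  18   7  62]
blue b [274.6 311.9] [264 302  22  18 207]
  tri [ 0.4656 -0.2794  0.0689] [0.0003 0.0003] planes [array([ 0.4712, -0.2717]), array([ 0.4656, -0.2829])]
turqN a [417.5 343.1] [ 399  312   35   63 1125]
turqN b [293.8 137.7] [287 121  14  36 255]
  tri [0.6002 0.3205 0.0716] [0.0001 0.0001] planes [array([0.6024, 0.3209]), array([0.5996, 0.3169])]
turqF a [454.8 261.6] [439 242  30  46 396]
turqF b [230.7 146. ] [225 129  14  37 251]
  tri [0.4051 0.299  0.0799] [0.0038 0.0038] planes [array([0.3914, 0.2987]), array([0.4072, 0.3024])]
(337, 750, 3) (300, 390, 3)
```

View pics/c.png

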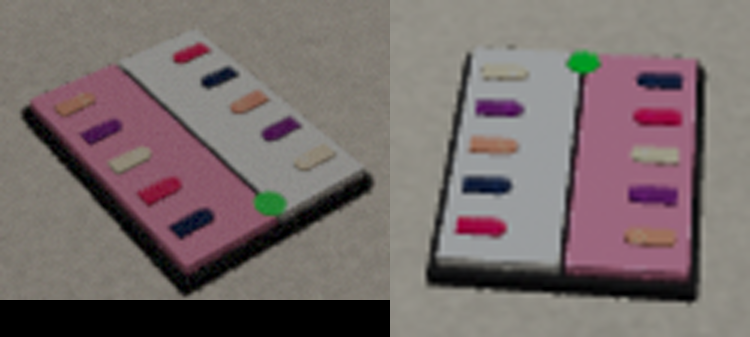

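The crop shows the joint running straight from the green dot to the far edge: (261,247) in scene pixels and (293,239) in side pixels. The two views agree on the lamp at about (0.501, 0.330). The two turquoise look-alikes are about 10 cm away along ±x, so I'll close the jaws along world y.

Request:
jog_arm --series '[0,0,-0.005,-7.25,0,0,-0.005,-7.25,0,0,-0.005,-7.26,-0.0217,-0.0227,0,0,-0.0217,-0.0227,0,0,-0.0217,-0.0227,0,0,-0.0217,-0.0227,0,0,-0.0217,-0.0227,0,0,-0.0217,-0.0227,0,0,-0.0217,-0.0227,0,0,-0.0217,-0.0227,0,0,-0.0217,-0.0227,0,0,-0.0217,-0.0227,0,0,-0.0217,-0.0227,0,0,-0.0217,-0.0227,0,0,0,0,0,0,0,0,0,0]' --fingers 100

```text
time_s: 2.22
tool_pos: [0.5008, 0.3315, 0.2312]
ee_rot: [-3.142, -0.001, -3.142]
contact_force: [0.5, 0.5, 0.2]
gripper_width: 0.0855
gripper_force: 0.0
```

```bash
python3 - <<'E'
from station import env, eyes
import cv2,numpy as np
from scipy.spatial.transform import Rotation as R
s=env.state();w=eyes.snapshot('wrist')
print(s['tool_pos'],s['ee_rot'],s['time_s'],s['joint_pos'])
T=np.eye(4);T[:3,:3]=R.from_euler('xyz',s['ee_rot']).as_matrix();T[:3,3]=s['tool_pos']
np.savez('w0.npz',T=T@w['tool_from_camera'],**w);cv2.imwrite('pics/w0.png',w['image'])
E
```

```text
[0.50084641 0.3315186  0.23118007] [-3.14155126e+00 -9.27115716e-04 -3.14151296e+00] 2.225 [ 3.95974494e-01  1.19564364e-01  1.67398841e+00  3.27363032e-04
  1.34891125e+00 -1.17497373e+00]
```

View pics/w0.png

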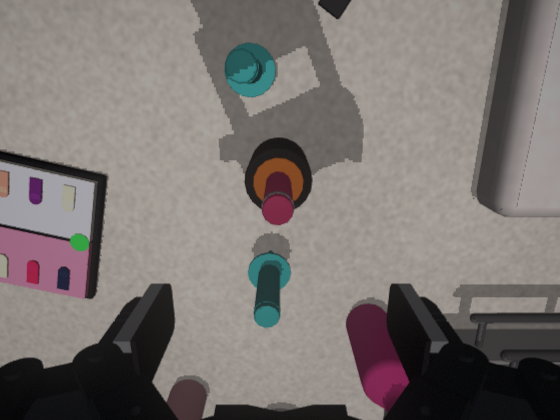

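The wrist view shows the pink pen's top at about (278,207), its shield at (278,182), the green dot at (80,242) and a turquoise pen at (267,290). I'll cast these onto their planes.

```bash
python3 - <<'E'
from h import *
W=np.load('w0.npz');K=W['intrinsics'];T=W['T'];im=W['image'];h=cv2.cvtColor(im,cv2.COLOR_BGR2HSV)
def P(p,z): d=T[:3,:3]@np.linalg.solve(K,[p[0],p[1],1.]);o=T[:3,3];return (o+d*(z-o[2])/d[2]).round(4)
def msk(lo,hi,b):
    m=cv2.inRange(h,np.array(lo),np.array(hi));k=np.zeros_like(m);k[b[1]:b[3],b[0]:b[2]]=1;return m*k
g=msk((50,120,60),(75,255,255),(60,225,100,260));pk=msk((160,100,40),(178,255,255),(250,170,300,230));o=msk((5,120,40),(22,255,255),(245,150,310,215))
e=lambda m:cv2.minEnclosingCircle(cv2.findNonZero(m))
ys,xs=np.nonzero(g);print('dot',xs.mean(),ys.mean(),P((xs.mean(),ys.mean()),.02))
t=cv2.boundingRect(pk);print('pink',t); r=t[2]/2; print('top',P((t[0]+r-.5,t[1]+t[3]-r-.5),.15))
print('orange',e(o),P(e(o)[0],.074))
# joint in each view: darkest pixel across line between dot and far end
def joint(gray,p,q,f):
    p,q=np.array(p,float),np.array(q,float);u=(q-p)/np.linalg.norm(q-p);n=np.array([-u[1],u[0]]);out=[]
    for t in np.linspace(.2,.9,25):
        ss=np.arange(-4,4.1,.25);c=(p+t*(q-p))[None]+ss[:,None]*n
        v=cv2.remap(gray,c[:,0].astype('f4'),c[:,1].astype('f4'),cv2.INTER_LINEAR).ravel();out.append(f(c[v.argmin()],.02)[:2])
    vx,vy,x,y=cv2.fitLine(np.float32(out)*1000,cv2.DIST_HUBER,0,.01,.01).ravel()
    a=np.array(out);a0=np.array([x,y])/1000;d=np.array([vx,vy]);d*=np.sign(d@(a[-1]-a[0]));nn=np.array([-d[1],d[0]]);print('joint',a0.round(4),d.round(4),'yaw',np.degrees(np.arctan2(d[1],d[0])).round(2),'res',np.abs((a-a0)@nn).mean().round(5));return a0,d
G=lambda i:cv2.cvtColor(i,cv2.COLOR_BGR2GRAY)
for n,p,q in(('a',(309.6,292.5),(261,247.5)),('b',(297.4,193.4),(293.4,239))):
    a0,d=joint(G(cam(n)[0]),p,q,lambda c,z:plane(n,c,z)); dot=plane(n,p,.02)[:2];print(' dot off line',np.cross(d,dot-a0))
joint(G(im),(80,242),(2,228),P)
E
```

```text
dot 78.98775510204082 242.04897959183674 [0.5775 0.1156 0.02  ]
pink (262, 172, 32, 53)
top [0.4972 0.3287 0.15  ]
orange ((277.8825988769531, 181.6700439453125), 25.52052879333496) [0.4979 0.3286 0.074 ]
joint [0.5613 0.0444] [-0.2346 -0.9721] yaw -103.57 res 0.00023
 dot off line -0.0009519439683021262
joint [0.5558 0.0235] [-0.2397 -0.9708] yaw -103.87 res 0.00056
 dot off line -0.001215799980348261
joint [0.566  0.0693] [-0.239 -0.971] yaw -103.83 res 0.00018<stdin>:21: DeprecationWarning: Arrays of 2-dimensional vectors are deprecated. Use arrays of 3-dimensional vectors instead. (deprecated in NumPy 2.0)
```

All the measurements agree: pen at (0.498, 0.329), dot at (0.5775, 0.1165), joint direction (-0.238, -0.971). Descending to grip.

Request:
jog_arm --series '[0.003,-0.0025,0.012,0,0,0,0.012,0,0,0,0.012,0,0,0,0.012,0,0,0,0.012,0,0,0,0.012,0,0,0,0.012,0,0,0,0.012,0,0,0,0.012,0,0,0,0.012,0,0,0,0,0,0,0,0,0]'

```text
time_s: 3.78
tool_pos: [0.4987, 0.3289, 0.1119]
ee_rot: [3.141, 0.001, -3.142]
contact_force: [-0.3, -1.0, -0.0]
gripper_width: 0.0856
gripper_force: 0.0
```

Request:
jog_arm --series '[0,0,0,0,0,0,0,0,0,0,0,0,0,0,0,0,0,0,0,0,0,0,0,0,0,0,0,0,0,0,0,0]' --fingers 0 --force 40

```text
time_s: 4.78
tool_pos: [0.4986, 0.3289, 0.1119]
ee_rot: [3.141, 0.0, 3.142]
contact_force: [-0.4, 0.4, 2.2]
gripper_width: 0.0206
gripper_force: 39.1
```

Gripped, 20.6 mm. Lift 12 cm and shift toward the dot.

Request:
jog_arm --series '[0,0,-0.006,0,0,0,-0.012,0,0,0,-0.017,0,0,0,-0.017,0,0,0,-0.017,0,0,0,-0.017,0,0,0,-0.017,0,0,0,-0.017,0,-0.004,-0.0106,0,0,-0.008,-0.0213,0,0,-0.01,-0.0267,0,0,-0.01,-0.0267,0,0,-0.01,-0.0267,0,0,-0.01,-0.0267,0,0,-0.01,-0.0267,0,0,-0.01,-0.0267,0,0,-0.0069,-0.0203,0,0,0,0,0,0,0,0,0,0]'

```text
time_s: 7.15
tool_pos: [0.577, 0.1167, 0.2313]
ee_rot: [3.141, -0.001, -3.141]
contact_force: [-0.5, 0.6, -0.4]
gripper_width: 0.0205
gripper_force: 39.2
```

```bash
python3 - <<'E'
from station import env, eyes
import cv2,numpy as np
s=env.state();print(s['tool_pos'],s['ee_rot'],s['time_s'],s['gripper_width'],s['contact_force'])
a=eyes.snapshot('scene');b=eyes.snapshot('side')
np.savez('v0.npz',**{k+n:v[k] for n,v in(('a',a),('b',b)) for k in v})
cv2.imwrite('pics/l.png',np.hstack([cv2.resize(a['image'][100:320,180:440],None,fx=1.6,fy=1.6),cv2.resize(b['image'][60:280,200:420],None,fx=1.6,fy=1.6)]))
E
```

```text
[0.57696198 0.11665881 0.23131302] [ 3.14129517e+00 -6.75976231e-04 -3.14147928e+00] 7.15 0.02046425804902991 [-0.48123482  0.6001821  -0.43845654]
```

View pics/l.png

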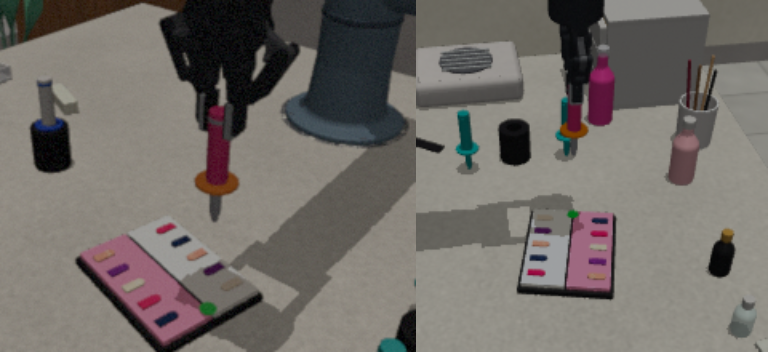

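The pen hangs upright, with its tip at about (314,237) in scene pixels and (298,156) in side pixels. I'll triangulate the shield and the tip.

```bash
python3 - <<'E'
from h import *
oa=blob('a',(5,150,60),(22,255,255),(295,190,340,235))[0];ob=blob('b',(5,150,60),(22,255,255),(280,125,315,155))[0]
print(oa,ob,[np.round(v,4) for v in tri(oa,ob)]);print([np.round(v,4) for v in tri((313.8,237),(298,155.5))])
E
```

```text
[314.82488479 215.20276498] [298.01 141.85] [array([0.578 , 0.118 , 0.1892]), array([0.0009, 0.0009])]
[array([0.5787, 0.1191, 0.1475]), array([0.0007, 0.0007])]
```

Tip and shield heights are as expected (tip about 0.144) and the pen is over the dot. Lower 113 mm so the tip is about 11 mm above the board, then hold.

Request:
jog_arm --series '[0,0,0.008,0,0,0,0.014,0,0,0,0.016,0,0,0,0.016,0,0,0,0.016,0,0,0,0.015,0,0,0,0.012,0,0,0,0.009,0,0,0,0.005,0,0,0,0.002,0,0,0,0,0,0,0,0,0,0,0,0,0,0,0,0,0,0,0,0,0]'

```text
time_s: 9.12
tool_pos: [0.5773, 0.1164, 0.1186]
ee_rot: [3.142, 0.0, 3.142]
contact_force: [0.2, -0.0, -0.9]
gripper_width: 0.0208
gripper_force: 39.2
```

```bash
python3 - <<'E'
from station import env, eyes
import cv2,numpy as np
s=env.state();print(s['tool_pos'],s['time_s'],s['contact_force'])
a=eyes.snapshot('scene');b=eyes.snapshot('side')
cv2.imwrite('pics/m.png',np.hstack([cv2.resize(a['image'][200:340,220:360],None,fx=2.8,fy=2.8),cv2.resize(b['image'][120:260,230:370],None,fx=2.8,fy=2.8)]))
E
```

```text
[0.5772769  0.11640048 0.11864172] 9.125 [ 0.22392853 -0.0073511  -0.94336977]
```

View pics/m.png

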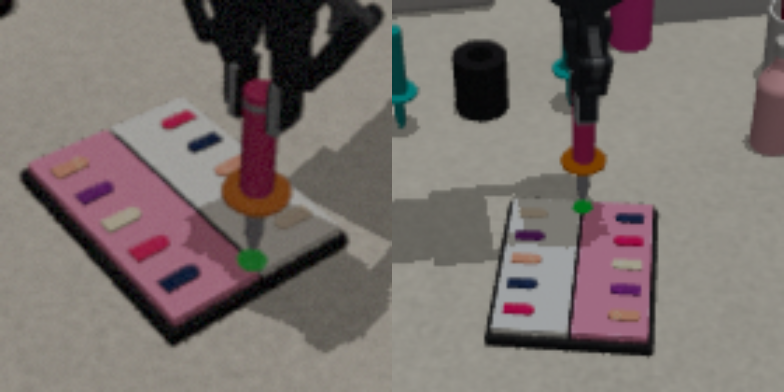

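The tip sits just above the green dot in both views (about (252,245) left and (582,198) right), clear of the board. Sweeping at 2 cm/s.

Request:
jog_arm --series '[0.0006,-0.00243,0,0,0.0006,-0.00243,0,0,0.0006,-0.00243,0,0,0.0006,-0.00243,0,0,0.0006,-0.00243,0,0,0.0006,-0.00243,0,0,0.0006,-0.00243,0,0,0.0006,-0.00243,0,0,0.0006,-0.00243,0,0,0.0006,-0.00243,0,0,0.0006,-0.00243,0,0,0.0006,-0.00243,0,0,0.0006,-0.00243,0,0,0.0006,-0.00243,0,0,0.0006,-0.00243,0,0,0.0006,-0.00243,0,0,0.0006,-0.00243,0,0,0.0006,-0.00243,0,0,0.0006,-0.00243,0,0,0.0006,-0.00243,0,0]'

```text
time_s: 11.72
tool_pos: [0.5652, 0.0676, 0.1186]
ee_rot: [-3.142, 0.0, -3.142]
contact_force: [0.5, 0.7, -0.8]
gripper_width: 0.0203
gripper_force: 39.2
```

Request:
jog_arm --series '[0.0006,-0.00243,0,0,0.0006,-0.00243,0,0,0.0006,-0.00243,0,0,0.0006,-0.00243,0,0,0.0006,-0.00243,0,0,0.0006,-0.00243,0,0,0.0006,-0.00243,0,0,0.0006,-0.00243,0,0,0.0006,-0.00243,0,0,0.0006,-0.00243,0,0,0.0006,-0.00243,0,0,0.0006,-0.00243,0,0,0.0006,-0.00243,0,0,0.0006,-0.00243,0,0,0.0006,-0.00243,0,0,0.0006,-0.00243,0,0,0.0006,-0.00243,0,0,0.0006,-0.00243,0,0,0.0006,-0.00243,0,0,0.0006,-0.00243,0,0]'

```text
time_s: 14.22
tool_pos: [0.5532, 0.019, 0.1186]
ee_rot: [-3.142, -0.0, 3.142]
contact_force: [0.4, -0.6, -0.8]
gripper_width: 0.0203
gripper_force: 39.2
```

Request:
jog_arm --series '[0.0006,-0.00243,0,0,0.0006,-0.00243,0,0,0.0006,-0.00243,0,0,0.0006,-0.00243,0,0,0.0006,-0.00243,0,0,0.0006,-0.00243,0,0,0.0006,-0.00243,0,0,0.0006,-0.00243,0,0,0.0006,-0.00243,0,0,0.0006,-0.00243,0,0,0.0006,-0.00243,0,0,0.0006,-0.00243,0,0,0.0006,-0.00243,0,0,0.0006,-0.00243,0,0,0.0006,-0.00243,0,0,0.0006,-0.00243,0,0,0.0006,-0.00243,0,0,0.0006,-0.00243,0,0,0.0006,-0.00243,0,0,0.0006,-0.00243,0,0]'

```text
time_s: 16.73
tool_pos: [0.5412, -0.0296, 0.1186]
ee_rot: [3.142, 0.0, 3.142]
contact_force: [-0.7, -0.1, -1.0]
gripper_width: 0.0208
gripper_force: 39.2
```

Request:
jog_arm --series '[0.0006,-0.00243,0,0,0.0006,-0.00243,0,0,0.0006,-0.00243,0,0,0.0006,-0.00243,0,0,0,0,0,0,0,0,0,0,0,0,0,0,0,0,0,0,0,0,0,0]'

```text
time_s: 17.85
tool_pos: [0.5389, -0.0391, 0.1186]
ee_rot: [-3.142, 0.0, -3.142]
contact_force: [0.9, 0.5, -0.2]
gripper_width: 0.0201
gripper_force: 39.2
```

```bash
python3 - <<'E'
from station import env, eyes
import cv2,numpy as np
s=env.state();print(s['tool_pos'],s['time_s'],s['contact_force'])
a=eyes.snapshot('scene');b=eyes.snapshot('side')
cv2.imwrite('pics/n.png',np.hstack([cv2.resize(a['image'][180:320,200:340],None,fx=2.8,fy=2.8),cv2.resize(b['image'][120:260,230:370],None,fx=2.8,fy=2.8)]))
E
```

```text
[ 0.53887864 -0.03908597  0.11858844] 17.85 [ 0.89888282  0.53122088 -0.24808181]
```

View pics/n.png

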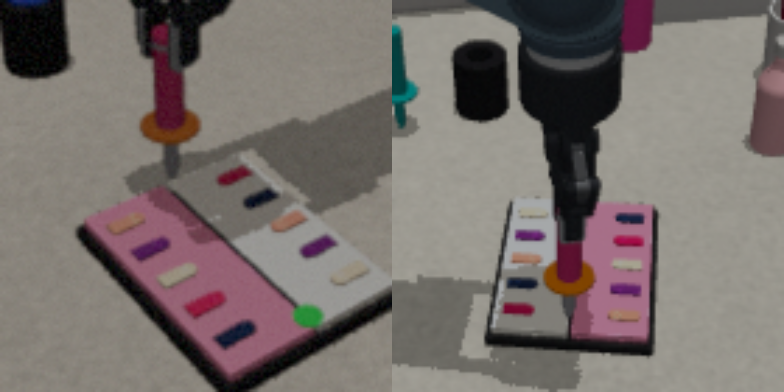

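The tip is at the far end of the joint ((172,178) left, (570,315) right), clear of the board. Lift and go back over the stand.

Request:
jog_arm --series '[0,0,-0.008,0,0,0,-0.015,0,0,0,-0.02,0,0,0,-0.02,0,0,0,-0.02,0,0,0,-0.02,0,0,0,-0.01,0]'

```text
time_s: 18.82
tool_pos: [0.5397, -0.0393, 0.2341]
ee_rot: [-3.141, 0.003, -3.142]
contact_force: [-0.1, -0.5, -1.3]
gripper_width: 0.0205
gripper_force: 39.2
```

Request:
jog_arm --series '[0.0011,0.01,0,0,0.0022,0.02,0,0,0.003,0.027,0,0,0.003,0.027,0,0,0.003,0.027,0,0,0.003,0.027,0,0,0.003,0.027,0,0,0.003,0.027,0,0,0.003,0.027,0,0,0.003,0.027,0,0,0.003,0.027,0,0,0.003,0.027,0,0,0.003,0.027,0,0,0.0025,0.024,0,0,0.0015,0.012,0,0,0,0.005,0,0,0,0,0,0,0,0,0,0,0,0,0,0]'

```text
time_s: 21.2
tool_pos: [0.4988, 0.3283, 0.2317]
ee_rot: [-3.142, 0.0, 3.141]
contact_force: [0.3, 0.4, 0.0]
gripper_width: 0.0204
gripper_force: 39.2
```

Request:
jog_arm --series '[0,0.0005,0.008,0,0,0,0.012,0,0,0,0.012,0,0,0,0.012,0,0,0,0.012,0,0,0,0.012,0,0,0,0.012,0,0,0,0.012,0,0,0,0.01,0,0,0,0.008,0,0,0,0.004,0,0,0,0.002,0,0,0,0.001,0,0,0,0.001,0,0,0,0.0005,0,0,0,0,0,0,0,0,0,0,0,0,0]'

```text
time_s: 23.45
tool_pos: [0.4986, 0.3294, 0.1132]
ee_rot: [3.142, 0.0, 3.142]
contact_force: [0.2, -0.2, -1.5]
gripper_width: 0.0206
gripper_force: 39.2
```

```bash
python3 - <<'E'
from station import env, eyes
import cv2,numpy as np
s=env.state();print(s['tool_pos'],s['time_s'],s['contact_force'])
a=eyes.snapshot('scene');b=eyes.snapshot('side')
cv2.imwrite('pics/o.png',np.hstack([cv2.resize(a['image'][230:370,380:520],None,fx=2.8,fy=2.8),cv2.resize(b['image'][60:200,190:330],None,fx=2.8,fy=2.8)]))
E
```

```text
[0.4986048  0.32939049 0.11315393] 23.45 [ 0.21174898 -0.23817738 -1.48578046]
```

View pics/o.png

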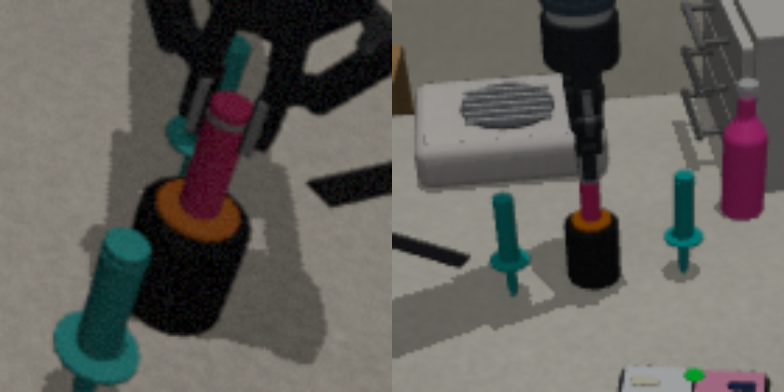

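The pen is in the stand with its shield just at the rim (about (200,210) left, (592,220) right), still 1–2 mm to go. Ease it down.

Request:
jog_arm --series '[0,0,0.0005,0,0,0,0.0005,0,0,0,0.0004,0,0,0,0,0,0,0,0,0]'

```text
time_s: 24.18
tool_pos: [0.4987, 0.3294, 0.1119]
ee_rot: [-3.142, 0.0, -3.142]
contact_force: [-0.7, -1.0, 0.4]
gripper_width: 0.0204
gripper_force: 39.3
```

Request:
jog_arm --series '[0,0,0.0003,0,0,0,0.0003,0,0,0,0,0,0,0,0,0]'

```text
time_s: 24.68
tool_pos: [0.4988, 0.3295, 0.1118]
ee_rot: [3.141, 0.001, -3.141]
contact_force: [-2.0, -0.2, 5.9]
gripper_width: 0.0206
gripper_force: 39.8
```

Contact is clear: 5.9 N upward, and the height stopped falling. Release and rise.

Request:
jog_arm --series '[0,0,0,0,0,0,0,0,0,0,0,0,0,0,0,0,0,0,0,0,0,0,0,0,0,0,0,0,0,0,0,0]' --fingers 100

```text
time_s: 25.68
tool_pos: [0.4986, 0.3294, 0.1111]
ee_rot: [3.142, 0.0, 3.142]
contact_force: [-0.0, 0.0, 0.5]
gripper_width: 0.0855
gripper_force: 0.0
```

Request:
jog_arm --series '[0,0,-0.006,0,0,0,-0.012,0,0,0,-0.018,0,0,0,-0.018,0,0,0,-0.018,0,0,0,-0.018,0,0,0,-0.018,0,0,0,-0.01,0,0,0,0,0,0,0,0,0,0,0,0,0,0,0,0,0]'

```text
time_s: 27.18
tool_pos: [0.4983, 0.3293, 0.2285]
ee_rot: [-3.141, -0.001, 3.142]
contact_force: [-0.2, -0.2, -0.7]
gripper_width: 0.0854
gripper_force: 0.0
```

```bash
python3 - <<'E'
from station import env, eyes
import numpy as np
a=eyes.snapshot('scene');b=eyes.snapshot('side')
np.savez('v0.npz',**{k+n:v[k] for n,v in(('a',a),('b',b)) for k in v})
s=env.state();print(s['tool_pos'],s['time_s'],s['contact_force'],s['gripper_width'])
from h import *
for k,lo,hi,ba,bb in(('pink',(155,120,60),(178,255,255),(435,255,480,315),(250,105,275,150)),('orange',(5,150,60),(22,255,255),(425,285,480,330),(245,125,280,160))):
    p=blob('a',lo,hi,ba)[0];q=blob('b',lo,hi,bb)[0];print(k,p,q,tri(p,q)[0].round(4))
E
```

```text
[0.49845398 0.3293149  0.22875521] 27.275 [0.03215576 0.37154634 0.1256409 ] 0.08551684246564777
pink [455.53504673 292.01635514] [260.2195122  129.09756098] [0.5006 0.3317 0.1039]
orange [449.50798722 307.40255591] [260.69230769 138.98461538] [0.5003 0.3309 0.0698]
```

The pen is back within 1 mm of its starting position, upright and released. Handing in.

```bash
python3 -c "
from station import env
print(env.finish_job())"
```

```text
the job is handed in; nothing more can be done
None
```

The pink pen was guided along the whole joint about 1 cm above the board at 2 cm/s, then lowered back into its stand until the shield met the rim and released upright; I handed the job in at about 27 s, and no verdict came back.

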